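# Snap the yellow terminal block into the grey housing

### The arm

A 7-joint arm with a two-finger parallel gripper is mounted at the origin on the work surface. World frame = base frame: x ahead of the robot, y to its left, z up, the work surface at z = 0. Lengths are in m, angles in rad, forces in N, time in s.
With the tool pointing down it reaches from about 0.4 to 0.85 m from the base axis. Payload 4.5 kg.
Tool frame: the origin (TCP) lies midway between the tips of the shut fingers; the grasp point (between the pads) lies 19 mm behind it; z points along the fingers, y is the line along which they close (so a half turn about z gives the same grasp; the last joint's range is limited). The gripper opens to 88 mm and grips with 3 to 60 N. Pads are 18 mm wide; open, the fingers measure 123 mm over their backs; the gripper's body (75 mm by 187 mm) begins 45 mm behind the grasp point.
Start: joints at [-1.082, 0.689, -0.195, 1.565, 0.157, 0.902, -0.215], TCP at [0.275, 0.562, 0.239] pointing down, gripper open.
Joint ranges: [-3.01, 3.01], [-0.46, 2.08], [-1.47, 1.51], [0.13, 2.56], [-1, 4.14], [0.04, 2.09], [-2.66, 2.66]. Speed limits (rad/s): [2.57, 2.57, 3.14, 3.14, 3.14, 3.14, 3.14].

### API

Orientations are given as [roll, pitch, yaw] about the fixed x, y, z axes, in that order (R = Rz(yaw) Ry(pitch) Rx(roll)).
In Python, from bench import bot, viewer gives the robot as it stands.
- The arm moves only by the tool drive_tool, never from a script. Its argument "increments" is a list of rows, each a list of 7 numbers: the turn, a rotation vector about the tool's x, y, z in degrees, then the shift along the tool's x, y, z in mm, then the opening, from 0 (shut) to 1 (fully open). In form: [[wx, wy, wz, tx, ty, tz, fingers], ...]. A call has 1 to 20 rows; each row is the pose to reach, as a shift and turn from the pose commanded when the call began, along the tool's axes at that moment; what a row does not reach only later rows make up. A row lasts 1/10 s, in which the tool goes at most 50 mm and 8.59 degrees, less where a joint would pass 70% of its speed; a pose out of reach is approached as far as the arm can. A call with a gripper value outside its range is refused whole. The fingers move at their own pace and stop on an object; "squeeze" is the grip in N (left out, the last holds). Time passes only in rows, so rows that repeat a pose let the fingers close. It gives the time, the measured TCP pose, the force, the opening and the grip force at its end, in the units of the state.
- bot.get_obs(): the state, without advancing time (a new reading comes with each control period).
- viewer.read_camera(name): name is "side" or "top" or "wrist"; returns a dict with "image" (480x640x3 uint8, blue, green, red), "vertical_fov" (degrees; the focal length in pixels is half the picture's height over the tangent of half this angle, whatever the lens; pixels are square), "cx", "cy" (the principal point, pixels), "extrinsics" (4x4, takes a point from camera to world coordinates); the wrist camera has in their place "tool_from_camera" (4x4, takes a point from camera to tool coordinates, whose origin is the TCP and whose axes are the flange's). Camera axes: x right, y up, looking along -z (the intrinsics and any distortion apply to the point x, -y, -z); pixel columns grow to the right and rows downward; lengths in m; the calibration is good to about 2 mm. A picture is of the moment at which its call begins: read the wrist's pose just before it. There is no depth.
- bot.close_job(): hands the job in; it is judged then, once.
The state is a dict: "t": time; "joints": joint angles; "qvel": joint speeds; "joint_efforts": joint torques, N m; "position": TCP position; "orientation": TCP orientation; "wrist_force": force on the tool from outside, world axes, zero at the start; "ft_torque": the same for the moment, N m; "gripper_width": opening from 0.0 (shut) to 1.0 (fully open); "grasp_force": force on a finger pad.
Only numpy, scipy, OpenCV 4.12 (cv2) and the standard library are available. Lean on these libraries where they do the work, as an engineer would, in place of code of your own. Each camera call takes 0.05 s, during which the arm holds its last target. There are 200 camera calls.

### The job

Fit the yellow terminal block into the recess of the grey housing: hold it toe-down, tuck its black tongue under the blue lip first, then press the other end down, firmly but without hammering, until the orange spring latch has snapped over it and the block lies flush and fully home. Leave the white block where it is.

Things in the scene. Friction and masses are not known exactly. Their poses are not given: they have to be found in the camera images.
- yellow: Loose yellow terminal block, 0.11-0.22 kg, 120 x 50 x 58 mm. Origin: centre of its underside; x along its length, z out of its top. Toe (-x): black tongue, see yellow_tip. Body 50 wide: z 0-20 for x -35 to 60; z 20-30 for x -35 to 48, so the heel end (+x) has a 12 mm ledge at z = 20. On top, a grip ridge: x -24 to 20, 24 wide (y), z 30-58; behind it the thumb pad.
- yellow_tip (a point): Middle of the lower front edge of the yellow block's tongue, (-60, 0, 0) mm in the block's frame. The black tongue spans x -60 to -35, 40 wide, 8 thick (z 0-8).
- yellow_front (a point): Point on the yellow block's top face in front of the ridge, (-33, 0, 30) mm in the block's frame.
- yellow_pad (a point): Centre of the flat black thumb pad (24 x 40 mm) on the yellow block's top face, (35, 0, 30) mm in the block's frame; the place to press, with less than 60 N on the tool.
- housing: Grey housing fixed to the table, 185 x 110 mm (x -85 to 100), deck 42 mm above the table. Origin on the table below the recess; x along the recess, z up. Recess 54 wide (y +-27), floor 12 mm above the table, open above from x = -48 to 62. Its -x end, the one away from the robot, has the blue lip; the +x end the orange latch. Standing flat, it never tilts.
- seat (a point): Point on the recess floor where the block's origin lies when seated, (0, 0, 12) mm in the housing's frame. The seated block's axes are parallel to the housing's (tongue to -x), its top face level with the deck; about 2 mm play each way in x and y.
- lip_edge (a point): Middle of the upper edge of the blue lip towards the recess, (-48, 0, 42) mm in the housing's frame. The lip (x -62 to -48) reaches from the deck down to 14 mm above the recess floor; the slot under it, for the tongue, ends in a wall at x = -62. The lip stops the block going straight down: it goes in with the heel raised 15 to 25 degrees.
- latch (a joint): Orange spring latch in the +x end (nearer the robot) of the housing, slides along x: 0 = sprung out, grows (m) as it is pushed back, 14 mm at most. Spring: 8 N sprung out, 0.4 N more per mm. A block laid in rests on it, heel up; 10 to 22 N down on the thumb pad drives the heel past it, and it springs back over the heel ledge.
- latch_nose (a point): Tip of the latch's nose; sprung out, (52, 0, 36) mm in the housing's frame, 10 mm into the recess. Nose 30 wide; above the tip a ramp rises 13 mm at 70 degrees (to 7 mm over the deck), below it is the hook.
- white: White terminal block, otherwise the same as the yellow one, same frame. Not wanted; it stays.
Things that resemble listed ones, but are neither listed nor needed, are in the scene too. Of the things that look like the yellow, the larger one is meant. Of the things that look like the housing, take the one that is farthest from the robot's base at the start.

How it is judged:
By the outcome, as a careful person would: the job done as asked, in the order asked, and still so for the second after the job is handed in, with the robot touching nothing.
It also fails if it takes over 56 s, if anything falls off the work surface, if the arm or the gripper's body presses on something with over 40 N, if the wrist force passes 120 N, or if a joint passes its speed limit or range.

## Working session

There is one attempt and no reset: what is moved stays moved. The work goes in short steps, Python scripts to look and compute and a tool call to move; the robot and the scene stay as the last step left them, time stands still between calls to the robot, and variables do not carry over. Pictures are saved under pics/ and viewed, at most 12 in all, crops included, and the job is handed in when it is done.

Besides the shell and the picture viewer there is one more tool, called after "Request:" as a command line: name --pt "numbers of a row" for each row, then --argument value for the rest. drive_tool: Moves the arm, as the interface text tells. Its arguments: {"type":"object","properties":{"increments":{"type":"array"},"squeeze":{"type":"number"}},"required":["increments"]}

```bash
ls; mkdir -p pics; python3 - <<'E'
from bench import bot, viewer
import cv2,numpy as np
print(bot.get_obs())
ims=[]
for n in("side","top","wrist"):
    d=viewer.read_camera(n); print(n,{k:v for k,v in d.items() if k!="image"}); ims.append(d["image"]); np.save(f"pics/{n}0.npy",d["image"])
    if n!="wrist": cv2.imwrite(f"pics/{n}0.png",d["image"])
E
```

```text
pics
{'t': 0.0, 'joints': array([-1.08221372,  0.6899941 , -0.19448413,  1.56632332,  0.15732802,
        0.90250683, -0.2151188 ]), 'qvel': array([-0.00029265, -0.00109543, -0.00030277,  0.00077566, -0.00082833,
       -0.00038021, -0.00103171]), 'joint_efforts': array([ 4.81215156e-04, -5.27558863e+01, -1.26635112e+00, -1.53428596e+01,
       -5.25837159e-02,  6.71076647e-03,  1.70636367e-04]), 'position': array([0.27433314, 0.56087888, 0.23790849]), 'orientation': array([-3.13976163e+00,  1.73337675e-04,  2.68686760e+00]), 'wrist_force': array([ 0.55788006,  0.15407884, -0.22549057]), 'ft_torque': array([-0.00428902,  0.00713147, -0.04325624]), 'grasp_force': 0.0, 'gripper_width': 1.000086176525307}
side {'vertical_fov': 49.68359601139629, 'cx': 324.2383990905621, 'cy': 234.6152452225124, 'extrinsics': array([[ 0.99760046,  0.03769876, -0.05807005,  0.44875725],
       [-0.06771016,  0.70625121, -0.70471594, -0.68087666],
       [ 0.01444513,  0.70695688,  0.70710912,  0.67368025],
       [ 0.        ,  0.        ,  0.        ,  1.        ]])}
top {'vertical_fov': 53.0937634804819, 'cx': 318.4079513345353, 'cy': 243.2060220632382, 'extrinsics': array([[-0.02643796,  0.99531028, -0.09305099,  0.41788687],
       [-0.99944546, -0.02820281, -0.01770261, -0.08819258],
       [-0.02024388,  0.09253137,  0.99550396,  0.93023441],
       [ 0.        ,  0.        ,  0.        ,  1.        ]])}
wrist {'vertical_fov': 69.4720325558874, 'cx': 317.0541580768231, 'cy': 241.79020247051764, 'tool_from_camera': array([[ 3.09908359e-04,  9.57427934e-01,  2.88672228e-01,
         7.53089875e-02],
       [ 9.99999743e-01, -4.83428408e-04,  5.29803589e-04,
        -4.00849025e-04],
       [ 6.46801112e-04,  2.88671990e-01, -9.57427837e-01,
        -1.45863738e-01],
       [ 0.00000000e+00,  0.00000000e+00,  0.00000000e+00,
         1.00000000e+00]])}
```

View pics/side0.png

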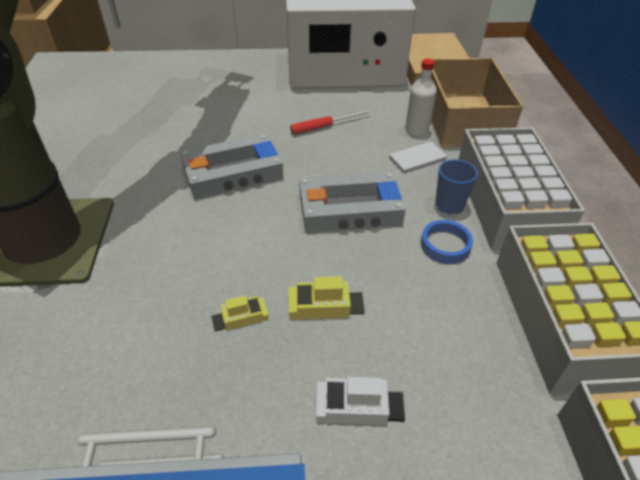

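View pics/top0.png

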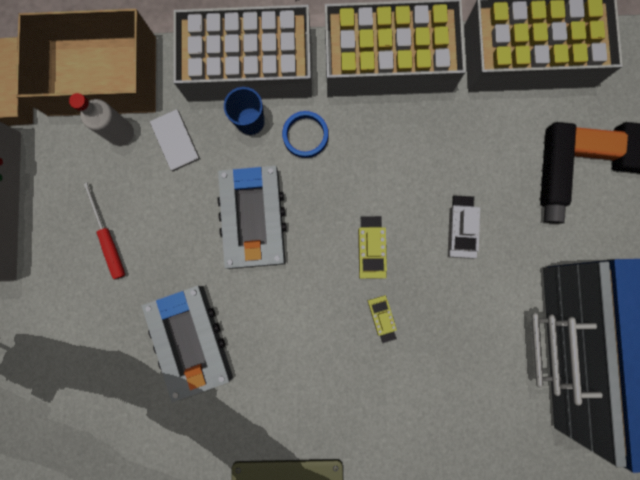

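The side view shows the large yellow block at (320,300) and the target housing at (352,205). In the top view they are at (372,250) and (250,217), with the toe and the lip both pointing up-image (world +x). Next I measure from both views.

```bash
cat > h.py <<'E'
import cv2,numpy as np
from scipy.spatial.transform import Rotation as Rn
from bench import bot,viewer
def cam(n):
    o=bot.get_obs(); d=viewer.read_camera(n)
    f=240/np.tan(np.radians(d["vertical_fov"]/2))
    if n=="wrist":
        T=np.eye(4);T[:3,:3]=Rn.from_euler("xyz",o["orientation"]).as_matrix();T[:3,3]=o["position"]
        E=T@d["tool_from_camera"]
    else:E=d["extrinsics"]
    return d["image"],(f,d["cx"],d["cy"],E)
def ray(c,p):
    f,cx,cy,E=c; v=E[:3,:3]@np.array([(p[0]-cx)/f,-(p[1]-cy)/f,-1]); return E[:3,3],v/np.linalg.norm(v)
def onz(c,p,z):
    o,v=ray(c,p); return o+v*(z-o[2])/v[2]
def tri(l):
    A=0;b=0
    for c,p in l:
        o,v=ray(c,p);M=np.eye(3)-np.outer(v,v);A=A+M;b=b+M@o
    x=np.linalg.solve(A,b)
    return x,[1e3*np.linalg.norm(np.cross(x-ray(c,p)[0],ray(c,p)[1])) for c,p in l]
def proj(c,X):
    f,cx,cy,E=c; q=E[:3,:3].T@(np.asarray(X)-E[:3,3]); return np.array([cx-f*q[0]/q[2],cy+f*q[1]/q[2]])
R={"yellow":((20,110,80),(35,255,255)),"blue":((100,140,60),(125,255,255)),"orange":((5,150,80),(17,255,255)),"black":((0,0,0),(179,255,50))}
def blobs(im,col,roi=None,amin=60):
    m=cv2.inRange(cv2.cvtColor(im,cv2.COLOR_BGR2HSV),*map(np.array,R[col]))
    if roi: k=np.zeros_like(m);x0,y0,x1,y1=roi;k[y0:y1,x0:x1]=255;m&=k
    cs=cv2.findContours(m,cv2.RETR_EXTERNAL,cv2.CHAIN_APPROX_NONE)[0]
    return [c for c in cs if cv2.contourArea(c)>amin]
E
python3 - <<'E'
from h import *
roi={"top":dict(yellow=(340,205,400,290),black=(340,205,400,290),blue=(215,160,290,275),orange=(215,160,290,275)),
"side":dict(yellow=(280,270,370,330),black=(280,270,370,330),blue=(295,170,407,235),orange=(295,170,407,235))}
cs={}
for n in roi:
    im,c=cam(n);cs[n]=c
    for col,r in roi[n].items():
        for b in blobs(im,col,r,30):
            m=cv2.moments(b);ce=(m["m10"]/m["m00"],m["m01"]/m["m00"])
            print(n,col,m["m00"],np.round(ce,1),[np.round(v,1).tolist() for v in cv2.minAreaRect(b)],*[np.round(onz(c,ce,z),3)[:2] for z in(.008,.03,.042)])
E
```

```text
top yellow 1153.0 [371.1 252.9] [[372.0, 252.0], [50.0, 26.0], 90.0] [ 0.482 -0.173] [ 0.481 -0.171] [ 0.48  -0.169]
top black 140.0 [372.7 264.1] [[373.0, 264.5], [9.0, 18.0], 90.0] [ 0.461 -0.175] [ 0.46  -0.173] [ 0.459 -0.171]
top black 128.5 [371.  221.4] [[371.0, 221.0], [8.0, 18.0], 90.0] [ 0.544 -0.175] [ 0.541 -0.173] [ 0.539 -0.171]
top blue 472.0 [247.3 178.2] [[247.4, 178.3], [19.4, 26.8], 85.0] [0.636 0.064] [0.631 0.061] [0.628 0.059]
top orange 221.5 [252.1 249.3] [[251.5, 249.5], [17.0, 15.0], 90.0] [0.496 0.056] [0.494 0.053] [0.493 0.051]
side yellow 1806.5 [322.3 299.7] [[319.4, 297.3], [40.2, 61.0], 88.0] [ 0.49  -0.165] [ 0.489 -0.182] [ 0.488 -0.192]
side blue 272.5 [388.4 190.4] [[389.0, 190.0], [16.0, 22.0], 90.0] [0.64 0.1 ] [0.633 0.074] [0.63 0.06]
side orange 138.0 [316.5 194. ] [[316.4, 193.5], [10.1, 17.2], 85.2] [0.496 0.096] [0.494 0.071] [0.493 0.057]
```

```bash
cat >> h.py <<'E'
def inc(pos,Rt):
    "increment row from measured pose to target pose (pos, Rt 3x3)"
    o=bot.get_obs();R0=Rn.from_euler("xyz",o["orientation"])
    return np.round(np.r_[np.degrees((R0.inv()*Rn.from_matrix(Rt)).as_rotvec()),1e3*R0.inv().apply(np.array(pos)-o["position"])],1)
def down(th,tilt=0):
    "tool pointing down; tool x = opposite of toe direction at angle th; tilt deg = heel raised"
    t=np.array([np.cos(th),np.sin(th),0]);z=np.array([0,0,-1.]);x=-t;M=np.c_[x,np.cross(z,x),z]
    return M@Rn.from_euler("y",tilt,degrees=True).as_matrix()
E
python3 - <<'E'
from h import *
print(inc([.53,.055,.24],down(0)), down(0,20))
E
```

```text
[  -0.    -0.   -26.1 -451.9 -342.5   -1.4] [[-0.93969262  0.         -0.34202014]
 [ 0.          1.          0.        ]
 [ 0.34202014  0.         -0.93969262]]
```

Request:
drive_tool --pt "0 0 -26 -452 -342 -1 1" --pt "0 0 -26 -452 -342 -1 1" --pt "0 0 -26 -452 -342 -1 1" --pt "0 0 -26 -452 -342 -1 1" --pt "0 0 -26 -452 -342 -1 1" --pt "0 0 -26 -452 -342 -1 1" --pt "0 0 -26 -452 -342 -1 1" --pt "0 0 -26 -452 -342 -1 1" --pt "0 0 -26 -452 -342 -1 1" --pt "0 0 -26 -452 -342 -1 1" --pt "0 0 -26 -452 -342 -1 1" --pt "0 0 -26 -452 -342 -1 1" --pt "0 0 -26 -452 -342 -1 1" --pt "0 0 -26 -452 -342 -1 1" --pt "0 0 -26 -452 -342 -1 1"

```text
t: 1.75
position: [0.5296, 0.0579, 0.2398]
orientation: [3.14, -0.0, -3.139]
wrist_force: [0.8, 0.5, 0.2]
gripper_width: 1.0
grasp_force: 0.0
```

```bash
python3 - <<'E'
from h import *
im,c=cam("wrist");cv2.imwrite("pics/w1.png",im);import pickle;pickle.dump((im,c),open("w1.pkl","wb"))
for col in("blue","orange"):
    for b in blobs(im,col,None,200):
        m=cv2.moments(b);ce=(m["m10"]/m["m00"],m["m01"]/m["m00"]);print(col,m["m00"],np.round(ce,1),cv2.boxPoints(cv2.minAreaRect(b)).round(1).tolist(),onz(c,ce,.042).round(4))
print(inc([.497,-.174,.22],down(0)))
E
```

```text
blue 408.5 [317.3 410. ] [[285.0, 399.0], [350.0, 399.0], [350.0, 429.0], [285.0, 429.0]] [0.771  0.0589 0.042 ]
blue 354.5 [241.  339.2] [[214.6999969482422, 337.8999938964844], [220.1999969482422, 323.8999938964844], [266.79998779296875, 342.5], [261.20001220703125, 356.5]] [ 0.6731 -0.0278  0.042 ]
blue 1477.0 [318.2 303.7] [[293.20001220703125, 288.79998779296875], [341.6000061035156, 286.5], [343.1000061035156, 318.70001220703125], [294.79998779296875, 321.0]] [0.6285 0.0594 0.042 ]
blue 2521.5 [477.2  69.1] [[438.5, 58.5], [501.79998779296875, 37.400001525878906], [515.5999755859375, 78.80000305175781], [452.29998779296875, 99.9000015258789]] [0.3947 0.2021 0.042 ]
orange 1060.0 [310.5 178.1] [[294.3999938964844, 160.10000610351562], [325.3999938964844, 158.5], [327.20001220703125, 195.8000030517578], [296.20001220703125, 197.39999389648438]] [0.4923 0.0515 0.042 ]
[ 1.000e-01 -0.000e+00  1.000e-01  3.320e+01 -2.319e+02  1.960e+01]
```

View pics/w1.png

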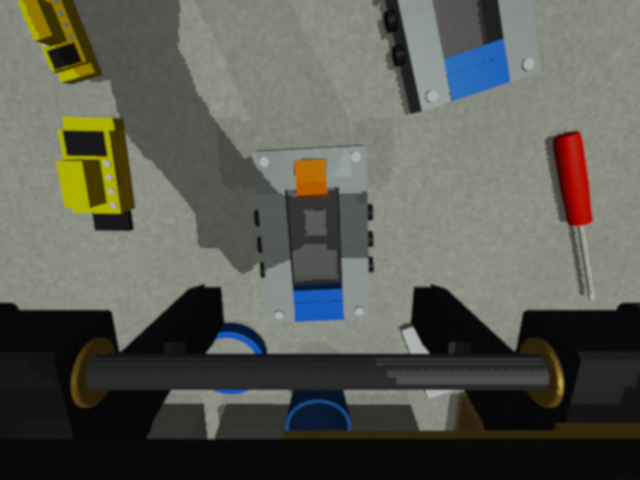

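Wrist view: the target housing is in the middle, with the lip near (318,304), the latch at (311,178) and the deck screws at about (264,161), (356,157), (279,315) and (360,311). The yellow block is at (95,165). Next: the housing frame, and a move above the yellow block.

```bash
python3 - <<'E'
from h import *
import pickle
im,c=pickle.load(open("w1.pkl","rb"))
g=cv2.cvtColor(im,cv2.COLOR_BGR2GRAY).astype(float)
for s in[(264,161),(356,157),(279,315),(360,311)]:
    w=g[s[1]-7:s[1]+8,s[0]-7:s[0]+8];w=np.clip(w-np.median(w)-12,0,None);yy,xx=np.mgrid[-7:8,-7:8]
    p=(s[0]+(w*xx).sum()/w.sum(),s[1]+(w*yy).sum()/w.sum());print(s,np.round(p,1),onz(c,p,.042).round(4))
for x in(305,318,331):
    print(x,[(r,im[r,x].tolist()) for r in range(283,326,2)])
    
for r in(215,230,245,260,275):print(r,g[r,255:375:1].astype(int).tolist())
print("rows@275",g[140:165,285].astype(int).tolist(),g[312:330,290].astype(int).tolist())
print([im[r,311].tolist() for r in range(186,204)])
E
```

```text
(264, 161) [263.8 161.5] [0.4765 0.0062 0.042 ]
(356, 157) [355.6 156.5] [0.4716 0.095  0.042 ]
(279, 315) [278.8 315.4] [0.6429 0.0158 0.042 ]
(360, 311) [358.8 311.4] [0.6378 0.1043 0.042 ]
305 [(283, [42, 39, 37]), (285, [51, 28, 17]), (287, [53, 24, 5]), (289, [77, 35, 6]), (291, [158, 79, 19]), (293, [183, 92, 25]), (295, [183, 91, 22]), (297, [183, 91, 23]), (299, [183, 90, 22]), (301, [176, 86, 21]), (303, [170, 84, 20]), (305, [182, 90, 20]), (307, [183, 90, 21]), (309, [183, 89, 20]), (311, [184, 90, 21]), (313, [183, 89, 18]), (315, [184, 89, 22]), (317, [183, 88, 21]), (319, [182, 90, 27]), (321, [161, 119, 97]), (323, [135, 142, 138]), (325, [131, 144, 140])]
318 [(283, [43, 36, 34]), (285, [53, 26, 12]), (287, [54, 24, 6]), (289, [106, 51, 10]), (291, [175, 89, 24]), (293, [184, 93, 25]), (295, [183, 92, 24]), (297, [184, 91, 25]), (299, [182, 91, 23]), (301, [170, 83, 20]), (303, [181, 89, 23]), (305, [183, 90, 21]), (307, [184, 90, 22]), (309, [183, 91, 21]), (311, [183, 90, 22]), (313, [183, 90, 21]), (315, [183, 90, 21]), (317, [183, 90, 21]), (319, [180, 96, 45]), (
[... 2870 characters left out ...]
, 77, 78, 78, 78, 79, 78, 75, 74, 74, 70, 59, 48, 48, 72, 109, 133, 141, 142, 142, 142, 142, 143, 142, 142, 143, 142, 143, 143, 142, 143, 143, 143, 143, 143, 143, 143, 144, 143, 143, 143, 140, 138, 138, 138, 138, 138, 136]
rows@275 [130, 129, 128, 129, 129, 130, 129, 125, 113, 105, 119, 134, 139, 140, 140, 139, 139, 140, 140, 140, 140, 140, 139, 138, 139] [143, 142, 142, 142, 142, 143, 143, 143, 143, 142, 140, 138, 137, 140, 143, 145, 144, 142]
[[0, 88, 177], [0, 89, 178], [0, 90, 178], [0, 89, 178], [0, 89, 178], [0, 90, 178], [0, 89, 177], [0, 83, 168], [0, 71, 146], [0, 54, 115], [9, 43, 90], [30, 43, 70], [42, 47, 57], [48, 50, 51], [49, 50, 51], [50, 51, 51], [49, 50, 50], [50, 50, 51]]
```

Request:
drive_tool --pt "0 0 0 33 -232 20 1" --pt "0 0 0 33 -232 20 1" --pt "0 0 0 33 -232 20 1" --pt "0 0 0 33 -232 20 1" --pt "0 0 0 33 -232 20 1" --pt "0 0 0 33 -232 20 1" --pt "0 0 0 33 -232 20 1" --pt "0 0 0 33 -232 20 1"

```text
t: 2.6
position: [0.4979, -0.1736, 0.22]
orientation: [3.14, 0.001, -3.139]
wrist_force: [-0.5, -0.1, 0.7]
gripper_width: 1.001
grasp_force: 0.0
```

```bash
python3 - <<'E'
from h import *
import pickle
im,c=cam("wrist");cv2.imwrite("pics/w2.png",im[:350]);pickle.dump((im,c),open("w2.pkl","wb"))
for col in("yellow","black"):
    for b in blobs(im,col,(200,60,440,340),150):
        m=cv2.moments(b);ce=(m["m10"]/m["m00"],m["m01"]/m["m00"]);print(col,m["m00"],np.round(ce,1),cv2.boxPoints(cv2.minAreaRect(b)).round(1).tolist(),onz(c,ce,.03).round(4),onz(c,ce,.008).round(4))
E
```

```text
yellow 4936.0 [318.7 199.1] [[293.0, 151.0], [345.0, 151.0], [345.0, 248.0], [293.0, 248.0]] [ 0.4802 -0.172   0.03  ] [ 0.484  -0.1719  0.008 ]
yellow 1999.0 [306.5  85.3] [[280.0, 60.0], [318.70001220703125, 49.599998474121094], [333.79998779296875, 105.9000015258789], [295.1000061035156, 116.30000305175781]] [ 0.378  -0.1834  0.03  ] [ 0.3751 -0.184   0.008 ]
black 1276.0 [426.6 312.5] [[412.0, 339.0], [412.0, 285.0], [439.0, 285.0], [439.0, 339.0]] [ 0.6032 -0.0548  0.03  ] [ 0.6151 -0.047   0.008 ]
black 1019.0 [210.  312.4] [[200.0, 339.0], [200.0, 285.0], [222.0, 285.0], [222.0, 339.0]] [ 0.6039 -0.2888  0.03  ] [ 0.6157 -0.2963  0.008 ]
black 366.5 [317.3 255.4] [[301.0, 249.0], [334.0, 249.0], [334.0, 261.0], [301.0, 261.0]] [ 0.5384 -0.1731  0.03  ] [ 0.546  -0.1731  0.008 ]
black 702.5 [318.5 178.2] [[300.29998779296875, 188.0], [301.0, 166.89999389648438], [337.70001220703125, 168.10000610351562], [337.0, 189.3000030517578]] [ 0.46   -0.1723  0.03  ] [ 0.4625 -0.1722  0.008 ]
black 246.0 [305.2  90.5] [[294.0, 86.0999984741211], [318.70001220703125, 79.30000305175781], [322.70001220703125, 93.80000305175781], [298.0, 100.5999984741211]] [ 0.3823 -0.1845  0.03  ] [ 0.3797 -0.1852  0.008 ]
```

View pics/w2.png

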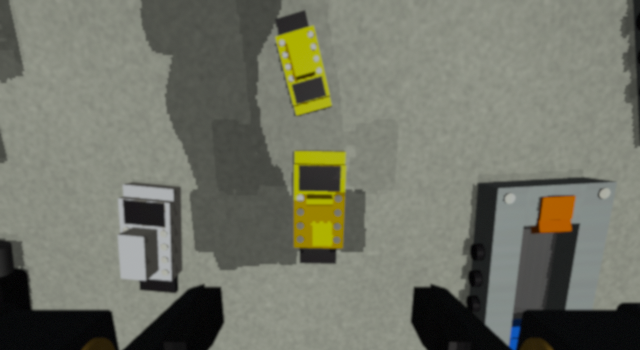

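```bash
python3 - <<'E'
from h import *
import pickle
im,c=pickle.load(open("w1.pkl","rb"));im2,c2=pickle.load(open("w2.pkl","rb"))
th=np.radians(3.2);t=np.array([np.cos(th),np.sin(th),0]);n=np.array([np.sin(th),-np.cos(th),0])
O=np.array([.5572,.0553,0])+.0075*t;print("O",O)
def h(p):return (np.array([-(p-O)@t,-(p-O)@np.array([-np.sin(th),np.cos(th),0])])*1e3).round(1)
for p in((305,289.7),(318,289),(331,288.5)):print("lip",h(onz(c,p,.042)))
print("nose",h(onz(c,(311,195),.036)));print("backedge",h(onz(c,(285,149),.042)),"front",h(onz(c,(290,324),.042)))
for r,a,b in((260,290.5,341),(275,291.5,342)):print("recess sides",h(onz(c,(a,r),.042)),h(onz(c,(b,r),.042)))
_,ct=cam("top");_,cs=cam("side")
print("pad",tri([(ct,(372.7,264.1)),(c2,(318.5,178.2))]))
print("lip blob",tri([(ct,(247.3,178.2)),(c,(318.2,303.7)),(cs,(388.4,190.4))]))
print("orange",tri([(c,(310.5,178.1)),(ct,(252.1,249.3))]))
print(inc([.497,-.1726,.034],down(0)))
E
```

```text
O [0.56468831 0.05571866 0.        ]
lip [-46.4  13.2]
lip [-46.4  -0.9]
lip [-46.5 -15. ]
nose [54.9  0.9]
backedge [101.4  23.1] front [-87.2  32.6]
recess sides [-11.6  26.3] [-14.4 -26.8]
recess sides [-28.6  26.5] [-31.5 -27.3]
pad (array([ 0.45968788, -0.17231584,  0.03345619]), [np.float64(0.08072515024117052), np.float64(0.08072515024115443)])
lip blob (array([0.628525  , 0.0590094 , 0.04243971]), [np.float64(0.9433325723768977), np.float64(0.5265995009860823), np.float64(1.0056623638227262)])
orange (array([0.49282764, 0.05144224, 0.04035381]), [np.float64(0.3380652989862124), np.float64(0.3380652989860612)])
[0.00e+00 0.00e+00 1.00e-01 8.00e-01 1.50e+00 1.86e+02]
```

Request:
drive_tool --pt "0 0 0 1 1.5 50 1" --pt "0 0 0 1 1.5 100 1" --pt "0 0 0 1 1.5 140 1" --pt "0 0 0 1 1.5 165 1" --pt "0 0 0 1 1.5 180 1" --pt "0 0 0 1 1.5 186 1" --pt "0 0 0 1 1.5 186 1" --pt "0 0 0 1 1.5 186 0" --pt "0 0 0 1 1.5 186 0" --pt "0 0 0 1 1.5 186 0" --pt "0 0 0 1 1.5 186 0" --pt "0 0 0 1 1.5 186 0" --pt "0 0 0 1 1.5 186 0" --pt "0 0 0 1 1.5 186 0" --pt "0 0 0 1 1.5 186 0" --squeeze 35

```text
t: 4.25
position: [0.4961, -0.1746, 0.0337]
orientation: [3.141, 0.0, 3.141]
wrist_force: [0.8, 1.0, 0.0]
gripper_width: 0.299
grasp_force: 0.4
```

Request:
drive_tool --pt "0 0 0 0 0 -20 0" --pt "0 0 0 0 0 -60 0" --pt "0 0 0 0 0 -100 0" --pt "0 0 0 0 0 -120 0" --pt "0 0 0 0 0 -120 0"

```text
t: 4.75
position: [0.4977, -0.1752, 0.1561]
orientation: [-3.14, 0.005, 3.14]
wrist_force: [0.6, -1.3, -1.3]
gripper_width: 0.276
grasp_force: 35.0
```

```bash
python3 - <<'E'
from h import *
o=bot.get_obs();print(o["wrist_force"],o["gripper_width"])
im,c=cam("wrist");im2,cs=cam("side");cv2.imwrite("pics/g.png",np.hstack([im[100:400,200:440],im2[150:450,150:500]]))
im3,ct=cam("top")
for nm,i,cc,roi in(("w",im,c,(240,80,400,330)),("s",im2,cs,(250,150,450,330)),("t",im3,ct,(340,190,420,290))):
  for b in blobs(i,"black",roi,60):
    m=cv2.moments(b);print(nm,m["m00"],m["m10"]/m["m00"],m["m01"]/m["m00"])
E
```

```text
[ 0.64008226 -1.34955459 -1.30342385] 0.2755041955582456
w 1511.0 368.7747628502095 311.45731303772334
w 1440.5 266.92294342242275 310.8667129468934
w 3491.0 314.28625990642604 231.75312708870428
s 1422.5 332.7627416520211 175.1568834212068
t 2088.5 392.63091532998163 243.42406831058972
```

View pics/g.png

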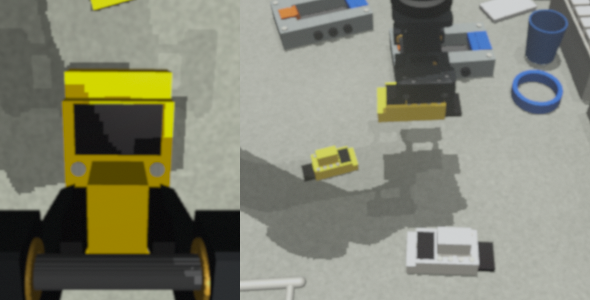

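The block is gripped (35 N on the pads, 24 mm opening). The pad is at about (318,230) in the wrist image. I check how it sits in the hand from the pad's corners.

```bash
python3 - <<'E'
from h import *
im,c=cam("wrist");f,cx,cy,E=c
TC=viewer.read_camera("wrist")["tool_from_camera"]
hsv=cv2.cvtColor(im,cv2.COLOR_BGR2HSV)
m=(hsv[...,1]<110).astype(np.uint8)*255  # pad vs yellow
k=np.zeros_like(m);k[198:268,268:372]=255;m&=k
b=max(cv2.findContours(m,cv2.RETR_EXTERNAL,cv2.CHAIN_APPROX_NONE)[0],key=cv2.contourArea)
print(cv2.contourArea(b),cv2.boundingRect(b))
q=cv2.approxPolyDP(cv2.convexHull(b),4,True)[:,0].astype(float);print(q.tolist())
v=(hsv[...,1]);print(v[200:265:1,318].tolist());print(v[230,265:375].tolist())
E
```

```text
3974.0 (275, 205, 87, 49)
[[361.0, 206.0], [358.0, 253.0], [276.0, 251.0], [276.0, 205.0]]
[255, 255, 255, 217, 157, 72, 19, 10, 10, 15, 15, 10, 10, 10, 15, 10, 11, 11, 11, 0, 5, 11, 11, 11, 6, 5, 6, 6, 6, 6, 11, 12, 11, 17, 17, 12, 12, 6, 17, 12, 12, 12, 0, 6, 12, 12, 6, 6, 12, 12, 6, 13, 0, 80, 198, 255, 255, 255, 255, 255, 255, 255, 255, 255, 255]
[255, 255, 255, 255, 255, 255, 255, 255, 255, 243, 161, 36, 30, 13, 27, 0, 14, 12, 40, 0, 27, 13, 0, 27, 16, 13, 13, 14, 26, 15, 27, 14, 40, 40, 14, 11, 8, 12, 6, 0, 12, 0, 6, 11, 12, 11, 12, 12, 11, 6, 11, 11, 11, 11, 11, 11, 11, 11, 11, 11, 6, 11, 11, 11, 11, 17, 22, 16, 11, 11, 11, 11, 11, 11, 6, 6, 11, 11, 11, 6, 11, 11, 11, 6, 6, 6, 11, 11, 5, 11, 11, 6, 6, 5, 5, 71, 167, 236, 255, 255, 255, 255, 255, 255, 255, 255, 255, 190, 122, 56]
```

Request:
drive_tool --pt "0 0 0 0 0 40 0" --pt "0 0 0 0 0 80 0" --pt "0 0 0 0 0 100 0" --pt "0 0 0 0 0 106 0" --pt "0 0 0 0 0 109 0" --pt "0 0 0 0 0 111 0" --pt "0 0 0 0 0 111 0"

```text
t: 5.7
position: [0.4967, -0.1749, 0.0434]
orientation: [-3.141, 0.001, 3.14]
wrist_force: [0.1, 0.1, -2.3]
gripper_width: 0.267
grasp_force: 35.0
```

Request:
drive_tool --pt "0 0 0 0 0 1 0" --pt "0 0 0 0 0 2 0" --pt "0 0 0 0 0 2 0"

```text
t: 6.0
position: [0.4963, -0.1749, 0.041]
orientation: [-3.141, 0.001, 3.14]
wrist_force: [-0.4, -0.2, -2.4]
gripper_width: 0.275
grasp_force: 35.0
```

Request:
drive_tool --pt "0 0 0 0 0 1 0" --pt "0 0 0 0 0 2 0" --pt "0 0 0 0 0 2 0"

```text
t: 6.3
position: [0.4961, -0.1747, 0.0386]
orientation: [3.141, -0.0, 3.141]
wrist_force: [0.5, 0.9, -1.5]
gripper_width: 0.269
grasp_force: 35.0
```

Request:
drive_tool --pt "0 0 0 0 0 1 0" --pt "0 0 0 0 0 2 0" --pt "0 0 0 0 0 2 0"

```text
t: 6.6
position: [0.4961, -0.1747, 0.0366]
orientation: [3.141, -0.0, 3.141]
wrist_force: [-0.2, 0.7, -0.5]
gripper_width: 0.271
grasp_force: 35.0
```

```bash
python3 - <<'E'
from h import *
im,c=cam("wrist");s=cv2.cvtColor(im,cv2.COLOR_BGR2HSV)[...,1].astype(float)
p=s[190:275,318];q=s[230,255:385]
x=lambda a:[round(i+(a[i]-128)/(a[i]-a[i+1]),1) for i in range(len(a)-1) if (a[i]-128)*(a[i+1]-128)<0]
print([190+v for v in x(p)],[255+v for v in x(q)])
im2,cs=cam("side")
for n in(im2,):cv2.imwrite("pics/s2.png",cv2.resize(n[230:350,240:400],None,fx=4,fy=4))
E
```

```text
[np.float64(204.3), np.float64(253.2)] [np.float64(262.3), np.float64(275.4), np.float64(360.7), np.float64(372.4)]
```

View pics/s2.png

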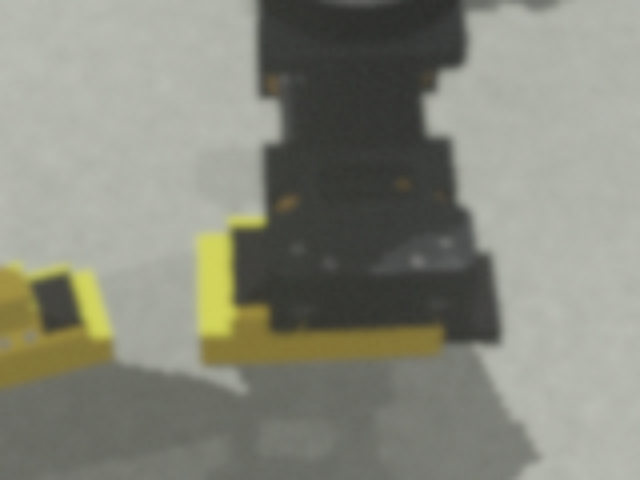

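Request:
drive_tool --pt "0 0 0 0 0 1 0" --pt "0 0 0 0 0 1 0"

```text
t: 6.9
position: [0.4963, -0.1747, 0.0363]
orientation: [-3.141, 0.001, 3.141]
wrist_force: [-1.4, 1.2, 4.8]
gripper_width: 0.27
grasp_force: 35.0
```

Request:
drive_tool --pt "0 0 0 0 0 1 0" --pt "0 0 0 0 0 1 0"

```text
t: 7.1
position: [0.4963, -0.1747, 0.0363]
orientation: [-3.141, 0.001, 3.141]
wrist_force: [-2.3, 1.2, 15.4]
gripper_width: 0.273
grasp_force: 35.0
```

Request:
drive_tool --pt "0 0 0 0 0 0 0.5" --pt "0 0 0 0 0 0 0.5" --pt "0 0 0 0 0 0 0.5" --pt "0 0 0 0 0 1 0.5" --pt "0 0 0 0 0 2 0.5" --pt "0 0 0 0 0 2 0.5" --pt "0 0 0 0 0 2 0" --pt "0 0 0 0 0 2 0" --pt "0 0 0 0 0 2 0" --pt "0 0 0 0 0 2 0" --pt "0 0 0 0 0 2 0" --pt "0 0 0 0 0 2 0" --pt "0 0 0 0 0 2 0" --squeeze 45

```text
t: 8.4
position: [0.4961, -0.1747, 0.0327]
orientation: [3.141, 0.0, 3.141]
wrist_force: [-0.3, 0.2, -0.6]
gripper_width: 0.266
grasp_force: 45.0
```

```bash
cat >> h.py <<'E'
TH=np.radians(3.2);T=np.array([np.cos(TH),np.sin(TH),0]);N=np.array([np.sin(TH),-np.cos(TH),0])  # housing -x, and housing y
O=np.array([.5637,.0557,0])
def W(x,y,z): return O+(-x*T-y*np.array([-np.sin(TH),np.cos(TH),0]))/1e3+[0,0,z/1e3]
TIP=np.array([.0007-.060,0,.0327])
def tcp(tipW,tilt,tip=TIP): 
    R=down(TH,tilt);return tipW-R@tip,R
def H(p):
    d=(np.array(p)-O)*1e3;return np.round([-d@T,-d@np.array([-np.sin(TH),np.cos(TH),0]),d[2]],1)
def tipnow():
    o=bot.get_obs();R=Rn.from_euler("xyz",o["orientation"]).as_matrix()
    return H(o["position"]+R@TIP),np.degrees(np.arcsin(R[2,0])).round(2),np.round(o["wrist_force"],1),o["t"]
E
python3 - <<'E'
from h import *
p,R=tcp(W(-42,0,52),20);print(p,inc(p,R),tipnow())
E
```

```text
[0.56116425 0.05555823 0.10300974] [  0.6  20.   -3.2 -64.8 230.3 -70.3] (array([ 21.1, 229.6,  -0. ]), np.float64(-0.0), array([-0.3,  0.2, -0.6]), 8.4)
```

Request:
drive_tool --pt "0 0 0 0 0 -15 0" --pt "0 0 0 0 0 -50 0" --pt "0 0 0 0 0 -90 0" --pt "0 5 -1 -30 40 -95 0" --pt "0.5 12 -2 -65 90 -95 0" --pt "0.5 20 -3 -65 140 -95 0" --pt "0.5 20 -3 -65 180 -90 0" --pt "0.5 20 -3 -65 210 -80 0" --pt "0.6 20 -3.2 -65 225 -75 0" --pt "0.6 20 -3.2 -65 230 -70 0" --pt "0.6 20 -3.2 -65 230 -70 0" --pt "0.6 20 -3.2 -65 230 -70 0"

```text
t: 9.6
position: [0.5616, 0.0519, 0.1028]
orientation: [-3.138, -0.349, -3.09]
wrist_force: [-0.4, -0.4, -1.1]
gripper_width: 0.27
grasp_force: 45.0
```

```bash
python3 - <<'E'
from h import *
print(tipnow(),bot.get_obs()["gripper_width"])
p,R=tcp(W(-43,0,15.5),20);print(inc(p,R))
im,cs=cam("side");cv2.imwrite("pics/s3.png",cv2.resize(im[90:250,260:460],None,fx=3,fy=3))
E
```

```text
(array([-42.2,   4. ,  51.8]), np.float64(20.01), array([-0.4, -0.4, -1.1]), 9.6) 0.27021370834534214
[ -0.1  -0.   -0.3 -13.1   3.8  33.8]
```

View pics/s3.png

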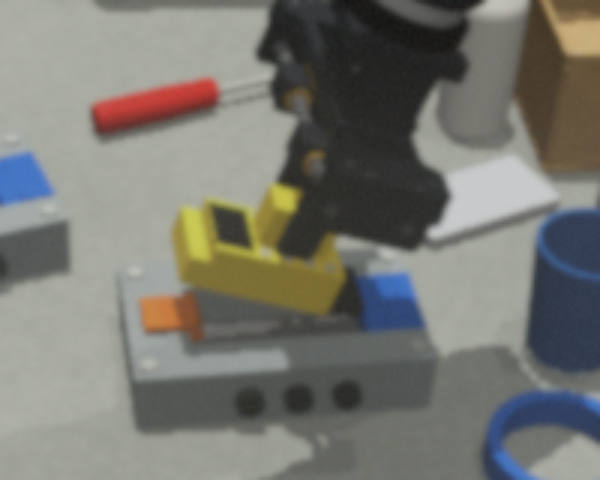

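Request:
drive_tool --pt "0 0 0 0 0 0 0" --pt "0 0 0 0 0 0 0"

```text
t: 9.85
position: [0.5616, 0.0539, 0.103]
orientation: [-3.14, -0.349, -3.088]
wrist_force: [-0.4, -0.2, -1.2]
gripper_width: 0.267
grasp_force: 45.0
```

```bash
python3 - <<'E'
from h import *
print(tipnow())
p,R=tcp(W(-43,0,16),20);print(inc(p,R))
im,c=cam("wrist");print([(np.array(cv2.boundingRect(b)),cv2.boxPoints(cv2.minAreaRect(b)).round(0).tolist()) for b in blobs(im,"blue",(200,150,440,440),60)+blobs(im,"orange",(200,0,440,300),60)])
cv2.imwrite("pics/w4.png",im)
E
```

```text
(array([-42.4,   1.8,  52. ]), np.float64(19.97), array([-0.4, -0.2, -1.2]), 9.85)
[ -0.    0.   -0.1 -12.9   1.7  33.7]
[(array([278, 390,  86,  41]), [[278.0, 390.0], [363.0, 390.0], [363.0, 430.0], [278.0, 430.0]])]
```

View pics/w4.png

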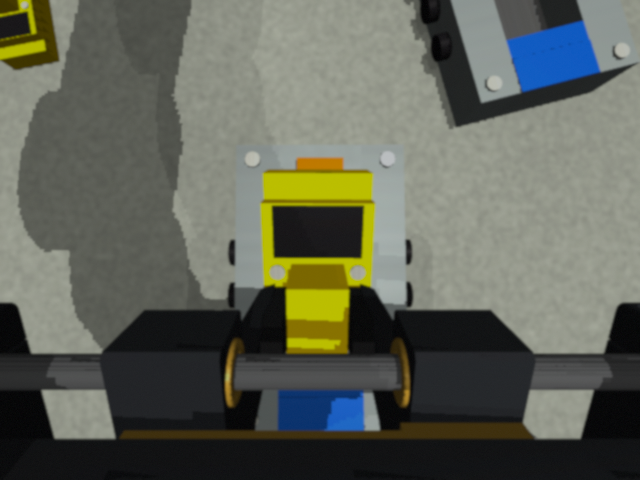

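Wrist view: the deck screws at (252,159) and (388,159) are centred on column 320 and the block's pad on 318.5, so the block is laterally aligned within about 1 mm. I lower it, then slide the tongue forward.

Request:
drive_tool --pt "0 0 0 -4 0 12 0" --pt "0 0 0 -8 0 22 0" --pt "0 0 0 -11 0 29 0" --pt "0 0 0 -13 0 33.5 0" --pt "0 0 0 -13 0 33.5 0" --pt "0 0 0 -13 0 33.5 0"

```text
t: 10.5
position: [0.5622, 0.0553, 0.0667]
orientation: [-3.141, -0.349, -3.086]
wrist_force: [0.1, 0.6, -1.1]
gripper_width: 0.272
grasp_force: 45.0
```

```bash
python3 - <<'E'
from h import *
print(tipnow())
p,R=tcp(W(-57,0,15),20);print(inc(p,R))
p,R=tcp(W(-60,0,13),18);print(inc(p,R))
E
```

```text
(array([-43. ,   0.3,  15.7]), np.float64(20.01), array([ 0.1,  0.6, -1.1]), 10.5)
[ -0.   -0.   -0.  -13.4   0.3  -4.2]
[ -0.   -2.   -0.  -15.8   0.3  -1.2]
```

Request:
drive_tool --pt "0 0 0 -3 0 -1 0" --pt "0 0 0 -6 0 -2 0" --pt "0 0 0 -9 0 -3 0" --pt "0 0 0 -11.5 0 -3.6 0" --pt "0 0 0 -13.4 0 -4.2 0" --pt "0 0 0 -13.4 0 -4.2 0"

```text
t: 11.1
position: [0.5761, 0.056, 0.0659]
orientation: [-3.141, -0.35, -3.086]
wrist_force: [-0.1, 0.6, -2.6]
gripper_width: 0.266
grasp_force: 45.0
```

```bash
python3 - <<'E'
from h import *
print(tipnow())
p,R=tcp(W(-60,0,13.5),19);print(inc(p,R))
E
```

```text
(array([-56.9,   0.5,  14.9]), np.float64(20.03), array([-0.1,  0.6, -2.6]), 11.1)
[-0.  -1.  -0.  -2.8  0.4  1.3]
```

Request:
drive_tool --pt "0 0 0 -1 0 0.2 0" --pt "0 -0.5 0 -2 0 0.8 0" --pt "0 -1 0 -2.8 0 1.3 0" --pt "0 -1 0 -2.8 0 1.3 0"

```text
t: 11.5
position: [0.5777, 0.0561, 0.064]
orientation: [-3.141, -0.333, -3.086]
wrist_force: [-1.3, 0.0, -1.9]
gripper_width: 0.268
grasp_force: 45.0
```

```bash
python3 - <<'E'
from h import *
print(tipnow(),bot.get_obs()["ft_torque"])
for a in(17,15,13):
    p,R=tcp(W(-60,0,12.5),a);print(a,inc(p,R))
E
```

```text
(array([-59.3,   0.5,  13.8]), np.float64(19.05), array([-1.3,  0. , -1.9]), 11.5) [-0.0182861  -0.01775407  0.01107339]
17 [-0.  -2.1 -0.   0.1  0.4  3.1]
15 [-0.  -4.1 -0.   1.1  0.4  5.2]
13 [-0.  -6.1 -0.   2.1  0.4  7.4]
```

Request:
drive_tool --pt "0 -1 0 0 0 1.5 0" --pt "0 -2 0 0 0 3 0" --pt "0 -3 0 0.5 0 4 0" --pt "0 -3 0 0.5 0 4 0"

```text
t: 11.9
position: [0.5756, 0.0559, 0.0606]
orientation: [-3.141, -0.281, -3.086]
wrist_force: [-3.3, -1.1, -1.2]
gripper_width: 0.271
grasp_force: 45.0
```

```bash
python3 - <<'E'
from h import *
print(tipnow(),bot.get_obs()["ft_torque"])
for a in(14.5,13.5):
    p,R=tcp(W(-60,0,12.5),a);print(a,inc(p,R))
E
```

```text
(array([-59.8,   0.5,  12.7]), np.float64(16.08), array([-3.3, -1.1, -1.2]), 11.9) [ 0.03998905  0.26872546 -0.00601016]
14.5 [-0.  -1.6  0.   0.6  0.4  1.8]
13.5 [-0.  -2.6  0.   1.1  0.4  2.9]
```

Request:
drive_tool --pt "0 -0.8 0 0.7 0 0.9 0" --pt "0 -1.6 0 1.2 0 1.7 0" --pt "0 -1.6 0 1.2 0 1.7 0"

```text
t: 12.2
position: [0.5754, 0.056, 0.0598]
orientation: [-3.141, -0.25, -3.086]
wrist_force: [-1.2, -0.7, 4.5]
gripper_width: 0.268
grasp_force: 45.0
```

```bash
python3 - <<'E'
from h import *
print(tipnow(),bot.get_obs()["ft_torque"])
im,cs=cam("side");cv2.imwrite("pics/s5.png",cv2.resize(im[90:250,260:460],None,fx=3,fy=3))
E
```

```text
(array([-61.1,   0.4,  13.5]), np.float64(14.3), array([-1.2, -0.7,  4.5]), 12.2) [-0.04543951  0.53002347  0.03232505]
```

View pics/s5.png

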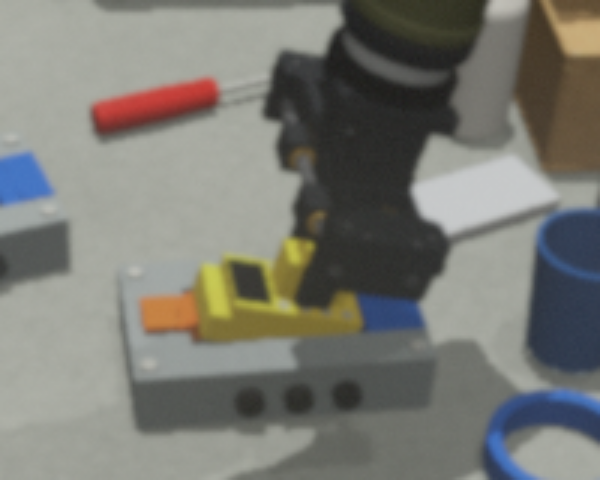

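Side view: the tongue is hidden under the blue lip at about (365,310), and the heel rests on the orange latch at about (200,300) with the heel up. I release and retreat.

Request:
drive_tool --pt "0 0 0 0 0 0 0.5" --pt "0 0 0 0 0 0 0.5" --pt "0 0 0 0 0 0 0.5" --pt "0 0 0 0 0 -5 0.5" --pt "0 0 0 0 0 -20 0.5" --pt "0 0 0 0 0 -40 0.5" --pt "0 0 0 0 0 -60 0" --pt "0 0 0 0 0 -60 0" --pt "0 0 0 0 0 -60 0" --pt "0 0 0 0 0 -60 0"

```text
t: 13.25
position: [0.5889, 0.0565, 0.1161]
orientation: [-3.141, -0.253, -3.086]
wrist_force: [0.1, 0.6, 0.3]
gripper_width: 0.161
grasp_force: 0.0
```

```bash
python3 - <<'E'
from h import *
im,cs=cam("side");im2,c=cam("wrist")
cv2.imwrite("pics/s6.png",np.hstack([cv2.resize(im[130:250,280:420],None,fx=3,fy=3),im2[0:360,160:480]]))
print(bot.get_obs()["gripper_width"],H(bot.get_obs()["position"]))
print([cv2.boundingRect(b) for b in blobs(im2,"orange",(200,0,440,300),60)])
for zz in (66,):
    p=W(35,0,zz);print(inc(p,down(TH,0)))
E
```

```text
0.0674662532826179 [-25.2   0.5 116.1]
[(295, 109, 48, 53)]
[ -0.  -14.5  -0.   45.7   0.6  63.7]
```

View pics/s6.png

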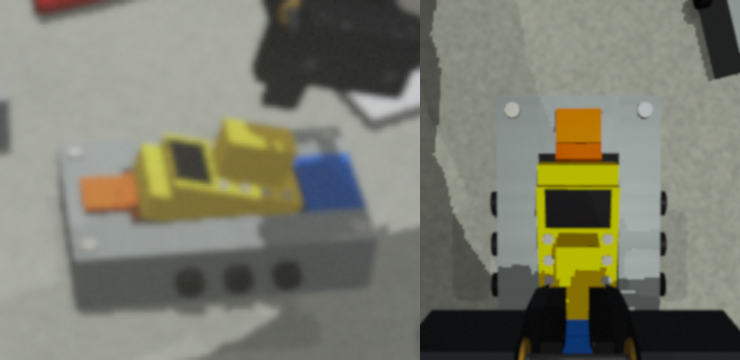

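Both views show the block lying heel-up on the latch, with the tongue under the lip. Next I press the pad with the shut fingers, turning them along with the block.

```bash
python3 - <<'E'
from h import *
def P(a,dz): return tcp(W(-60.5,0,12),a,np.array([-.095,0,.030+dz/1e3]))
print("hover",inc(*P(14,12)))
p0,R0=P(14,12)
for a,dz in((14,2),(14,0),(12,0),(10,0),(8,0),(6,0),(4,0),(2,0),(0,0),(0,-2)):
    p,R=P(a,dz);print(a,dz,np.round(np.r_[Rn.from_matrix(R0.T@R).as_rotvec(degrees=True)[1],1e3*R0.T@(p-p0)],1))
E
```

```text
hover [-0.  -0.5 -0.  35.1  0.5 50.8]
14 2 [ 0.  0. -0. 10.]
14 0 [ 0.  0. -0. 12.]
12 0 [-2.   1.  -0.  15.3]
10 0 [-4.   1.9 -0.  18.7]
8 0 [-6.   2.6  0.  22.1]
6 0 [-8.   3.3  0.  25.5]
4 0 [-10.    3.8   0.   29. ]
2 0 [-12.    4.2   0.   32.4]
0 0 [-14.    4.4   0.   35.9]
0 -2 [-14.    4.    0.   37.8]
```

Request:
drive_tool --pt "0 0 0 20 0.2 0 0" --pt "0 -0.5 0 35 0.5 10 0" --pt "0 -0.5 0 35 0.5 30 0" --pt "0 -0.5 0 35 0.5 45 0" --pt "0 -0.5 0 35 0.5 51 0" --pt "0 -0.5 0 35 0.5 51 0"

```text
t: 13.95
position: [0.5424, 0.0545, 0.0755]
orientation: [-3.141, -0.245, -3.086]
wrist_force: [0.2, -0.1, 0.2]
gripper_width: 0.005
grasp_force: 0.0
```

Request:
drive_tool --pt "0 0 0 0 0 6 0" --pt "0 0 0 0 0 10 0" --pt "0 0 0 0 0 12 0" --pt "0 -1 0 0.5 0 13.6 0" --pt "0 -2 0 1 0 15.3 0" --pt "0 -2 0 1 0 15.3 0"

```text
t: 14.55
position: [0.5395, 0.0546, 0.0635]
orientation: [-3.141, -0.205, -3.086]
wrist_force: [-0.2, -0.3, 9.0]
gripper_width: 0.006
grasp_force: 4.3
```

Request:
drive_tool --pt "0 -1 0 0.5 0 1.7 0" --pt "0 -2 0 1 0 3.3 0" --pt "0 -3 0 1.5 0 5 0" --pt "0 -4 0 1.9 0 6.7 0"

```text
t: 14.95
position: [0.5366, 0.0544, 0.0566]
orientation: [-3.141, -0.135, -3.086]
wrist_force: [1.2, -0.7, 5.4]
gripper_width: 0.005
grasp_force: 2.5
```

Request:
drive_tool --pt "0 -1 0 0.5 0 1.7 0" --pt "0 -2 0 1 0 3.3 0" --pt "0 -3 0 1.5 0 5 0" --pt "0 -4 0 1.9 0 6.7 0"

```text
t: 15.35
position: [0.5342, 0.0542, 0.0503]
orientation: [-3.141, -0.064, -3.086]
wrist_force: [1.1, -0.9, 4.9]
gripper_width: 0.008
grasp_force: 2.9
```

Request:
drive_tool --pt "0 -1 0 0.5 0 1.7 0" --pt "0 -2 0 1 0 3.3 0" --pt "0 -3 0 1.5 0 5 0" --pt "0 -4 0 1.9 0 6.7 0" --pt "0 -4 0 1.9 0 6.7 0"

```text
t: 15.85
position: [0.5298, 0.0541, 0.0429]
orientation: [-3.141, 0.001, -3.085]
wrist_force: [-0.3, -0.1, -1.0]
gripper_width: 0.005
grasp_force: 0.0
```

```bash
python3 - <<'E'
from h import *
o=bot.get_obs();print(H(o["position"]),o["wrist_force"])
E
```

```text
[33.9 -0.3 42.9] [-0.26739139 -0.09910801 -0.96738472]
```

Request:
drive_tool --pt "0 0 0 0 0 1 0" --pt "0 0 0 0 0 2 0" --pt "0 0 0 0 0 3 0"

```text
t: 16.15
position: [0.5303, 0.0541, 0.0423]
orientation: [-3.14, 0.002, -3.086]
wrist_force: [-7.7, -0.2, 37.9]
gripper_width: 0.005
grasp_force: 18.7
```

Request:
drive_tool --pt "0 0 0 0 0 1 0" --pt "0 0 0 0 0 2 0" --pt "0 0 0 0 0 2 0"

```text
t: 16.45
position: [0.5303, 0.054, 0.0423]
orientation: [-3.14, 0.004, -3.086]
wrist_force: [-9.0, -1.0, 46.4]
gripper_width: 0.003
grasp_force: 23.1
```

Firm at deck height (42.3 mm). I retreat and check.

Request:
drive_tool --pt "0 0 0 0 0 -3 0" --pt "0 0 0 0 0 -20 0" --pt "0 0 0 0 0 -60 0" --pt "0 0 0 0 0 -110 0" --pt "0 0 0 0 0 -130 0" --pt "0 0 0 0 0 -130 0" --pt "0 0 0 0 0 -130 0"

```text
t: 17.15
position: [0.5302, 0.0537, 0.1678]
orientation: [-3.141, 0.002, -3.087]
wrist_force: [1.1, 1.3, -0.5]
gripper_width: 0.005
grasp_force: 0.0
```

```bash
python3 - <<'E'
from h import *
im,cs=cam("side");im2,c=cam("wrist");im3,ct=cam("top")
cv2.imwrite("pics/s7.png",np.hstack([cv2.resize(im[130:250,280:420],None,fx=3,fy=3),cv2.resize(im2[100:340,220:420],None,fx=1.5,fy=1.5)]))
for b in blobs(im2,"black",(280,150,360,330),100):
    m=cv2.moments(b);p=(m["m10"]/m["m00"],m["m01"]/m["m00"]);print(m["m00"],np.round(p),H(onz(c,p,.042)))
for b in blobs(im2,"orange",(280,50,360,330),100):
    x,y,w,h=cv2.boundingRect(b);print("or",H(onz(c,(x+w/2,y+h),.036)))
E
```

```text
2838.0 [318. 310.] [-33.6  -0.7  42. ]
1145.5 [316. 236.] [33.2  1.3 42. ]
or [52.4 -0.4 36. ]
```

View pics/s7.png

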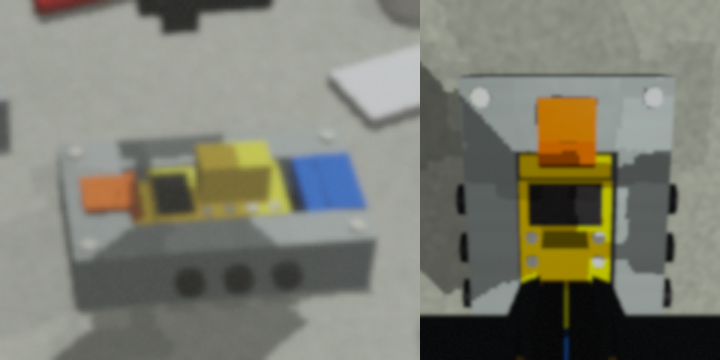

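The block lies flush with the deck, with the latch nose over the heel ledge (measured at x = 52 mm, i.e. sprung out), the tongue under the lip and the arm clear of everything. Handing in.

```bash
python3 -c "
from bench import bot
print(bot.close_job())"
```

```text
the job is handed in; nothing more can be done
None
```

The yellow block is seated in the target housing: its tongue is under the blue lip, its top is flush with the deck, and the orange latch has snapped over its heel. The white block was not touched, and the job was handed in at about 17 s of the 56 s allowed.

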